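# Stow a carton in a chest with a locking lid stay

## Task

Put the small white carton away in the wooden chest: raise the lid by its handle until the folding stay at its side goes past straight and locks, so that the lid stands open by itself, then set the carton upright on the chest's floor without dropping it. With the carton inside and let go, break the stay at its knee pin and lower the lid under control until it is fully shut; never let the lid fall. Do not force the stay: its foot is only clamped in a slot and must not shift, and leave the loose tools nearby where they are.

Things in the scene. Friction and masses are not known exactly. Their poses are not given: they have to be found in the camera images.
- chest: Brown wooden chest fixed to the bench, 190 mm deep (its x), 200 mm wide (its y), rim 90 mm high, walls 9 mm, inner floor 12 mm above the bench. Origin under its centre on the bench; x points from its front (the handle side) to its hinge side, y to the side that carries the stay, z up. A 12 mm lid (about 0.7 kg) lies on the rim; its hinge line is along y.
- lid_hinge (a point): Middle of the lid's hinge line, at x = +95, z = 90 mm in the chest's frame (y = 0). The lid turns about the chest's y axis through it, front edge going up and back.
- lid_handle (a point): Middle of the lid's handle, a dark steel bar 10 mm thick, 110 mm long, parallel to y, carried 45 mm in front of the lid's front edge by two 8 mm rods at y = +-50 mm. Lid shut: x = -140, z = 96 mm in the chest's frame. In the lid it lies 235 mm from the hinge line and 6 mm above the plane of the lid's underside, which holds the hinge line. The bar can turn between gripping fingers.
- lid (a joint): Lid angle: 0 shut, grows as it rises. The stay locks somewhere between 1.2 and 1.45 rad; this differs from time to time, since the stay's foot may be clamped higher or lower in its slot. The straight stay lets the lid rise no further. Unlocked, the lid falls freely.
- knee (a joint): Stay's knee: about 0 (+-0.1) folded, lid shut; 2.47 links in line; 2.72 at its stop past straight = locked (the lid's weight holds it). A weak spring (about 0.05 N m) straightens it: it goes over by itself within the last few mm of lid travel, once the lid is free to settle. A pull of 1 to 5 N on the knee pin towards the chest's front takes it back past straight and folds it.
- knee_pin (a point): Middle of the knee pin's grip: steel pin 10 mm thick on the knee's axis, parallel to y, reaching from y = 116 to 184 mm in the chest's frame, black 17 mm knob at its end; this point is at y = 160. It moves in the chest's x-z plane: folded near x = -85, z = 68 mm; locked near x = +20 to +35, z = 115. Lid and stay are one linkage: holding the pin governs the lid.
- stay_foot (a point): Pivot of the stay's lower link on its foot, a small steel bracket on the chest's side, at x = -5, z = 34 to 46 mm in the chest's frame. Both links are 85 mm between pivots (foot to knee, knee to lid). The foot is clamped in an upright slot by friction and slips when loaded with more than about 60 N; some 15 N of extra lift at the lid handle against the straight stay does that.
- stay_top (a point): Pivot of the stay's upper link on the lid's side: in the lid 100 mm from the hinge line towards the handle and 6 mm above the plane of the lid's underside (lid shut: x = -5, z = 96 mm in the chest's frame).
- carton_mid (a point): Centre of the small white cardboard carton, 50 mm (its x) by 62 mm (its y) by 50 mm high, about 0.2 kg; z up.
- spanner: Loose ring spanner, 177 mm long, 7 mm high, lying on the bench; leave alone. Origin at its middle.
- sander: Loose brown sanding block 62 x 112 x 32 mm; leave alone. Origin under its centre.
- tape: Loose black tape measure 67 x 80 x 38 mm; leave alone. Origin under its centre.
Things that resemble listed ones, but are neither listed nor needed, are in the scene too. Leave any red look-alike of the part that bears carton_mid alone.

How it is judged:
By the outcome, as a careful person would: the job done as asked, in the order asked, and still so for the second after the job is handed in, with the robot touching nothing.
It also fails if it takes over 72 s, if anything falls off the work surface, if the arm or the gripper's body presses on something with over 40 N, if the wrist force passes 120 N, or if a joint passes its speed limit or range.

## Robot

A 6-joint arm with a two-finger parallel gripper is mounted at the origin on a cart in front of the work surface, level with it; the furniture and walls round the work are solid. World frame = base frame: x ahead of the robot, y to its left, z up, the work surface at z = 0. Lengths are in mm, angles in rad, forces in N, time in s.
With the tool pointing down it reaches from about 375 to 975 mm from the base axis. Payload 3.8 kg.
Tool frame: the origin (TCP) lies between the finger pads; the fingertips stand 25 mm ahead of it and the grasp point (between the pads) lies 6 mm ahead of it; z points along the fingers, y is the line along which they close (so a half turn about z gives the same grasp; the last joint's range is limited). The gripper opens to 85 mm and grips with 20 to 120 N. Pads are 22 mm wide; open, the fingers measure 114 mm over their backs; the gripper's body (76 mm by 85 mm) begins 54 mm behind the grasp point. The pads swing forward as they close: fully open they stand 13 mm farther back than shut.
Start: joints at [1.234, 0.264, 1.604, -0, 1.274, -0.037], TCP at [199.345, 644.887, 223.58] pointing down, gripper open.
Joint ranges: [-2.63, 2.63], [-0.94, 2.18], [0.31, 2.57], [-1.31, 4.45], [0, 2.66], [-2.55, 2.55]. Speed limits (rad/s): [2.57, 2.57, 3.14, 3.14, 3.14, 3.14].

## Interface

Orientations are given as a unit quaternion [w, x, y, z].
In Python, from rig import * gives the robot as it stands. The module is installed in compiled form; this text tells all that it offers.
- The arm moves only by the tool drive_tool, never from a script. Its argument "steps" is a list that holds one entry, the list of rows, each a list of 4 numbers: the shift along the world's x, y, z in mm, then the turn about the world's z in rad. In form: [[[tx, ty, tz, turn], ...]]. A call has 1 to 10 rows; each row shifts and turns the commanded pose from where the row before left it; what a row does not reach is not made up. A row lasts 1/12 s, in which the tool goes at most 41.7 mm and 7.16 degrees, less where a joint would pass 70% of its speed; a pose out of reach is approached as far as the arm can. A call with a gripper value outside its range is refused whole. "hand" is the closure, from 0 (fully open) to 1 (shut), set as the call begins (left out, the last holds). The fingers move at their own pace and stop on an object; "force" is the grip in N (left out, the last holds). Time passes only in rows, so rows that do not move let the fingers close. It gives the time, the measured TCP pose, the force, the opening and the grip force at its end, in the units of the state.
- get_obs(): the state, without advancing time (a new reading comes with each control period).
- grab_frame(name): name is "side" or "top" or "wrist"; returns the picture (400x640x3 uint8, red, green, blue); there is no depth.
- camera_info(name): a dict with "intrinsics" (3x3 intrinsics, pixels), "xyz" and "orientation" of the camera in the world. Camera axes: x right, y up, looking along -z (the intrinsics and any distortion apply to the point x, -y, -z); pixel columns grow to the right and rows downward; lengths in mm; the calibration is good to about 2 mm. A picture is of the moment at which its call begins: read the wrist's pose just before it. camera_info takes no time and is no camera call; for the wrist camera it gives the pose at the moment of the call.
- close_job(): hands the job in; it is judged then, once.
The state is a dict: "time_s": time; "joints": joint angles; "qd": joint speeds; "joint_torque": joint torques, N m; "tcp_pos": TCP position; "tool_rot": TCP orientation; "contact_force": force on the tool from outside, world axes, zero at the start; "moment": the same for the moment, N m; "finger_gap": finger opening in mm; "gripper_force": force on a finger pad.
Only numpy, scipy, OpenCV 4.12 (cv2) and the standard library are available. Lean on these libraries where they do the work, as an engineer would, in place of code of your own. Each camera call takes 0.05 s, during which the arm holds its last target. There are 200 camera calls.

## Working session

There is one attempt and no reset: what is moved stays moved. The work goes in short steps, Python scripts to look and compute and a tool call to move; the robot and the scene stay as the last step left them, time stands still between calls to the robot, and variables do not carry over. Pictures are saved under pics/ and viewed, at most 10 in all, crops included, and the job is handed in when it is done.

Besides the shell and the picture viewer there is one more tool, called after "Emit:" by a JSON object that holds its "name" and its "arguments". drive_tool: Moves the arm, as the interface text tells. Its arguments: {"type":"object","properties":{"steps":{"type":"array","items":{"type":"array","items":{"type":"array","items":{"type":"number"}}}},"hand":{"type":"number"},"force":{"type":"number"}},"required":["steps"]}

```bash
mkdir -p pics; cat > h.py <<'E'
from rig import *
import numpy as np, cv2
from scipy.spatial.transform import Rotation as R
def cam(n):
    c=camera_info(n); q=c["orientation"]
    return np.array(c["intrinsics"]),np.array(c["xyz"],float),R.from_quat([q[1],q[2],q[3],q[0]]).as_matrix(),c
def ray(n,u,v,c=None):
    K,p,M,_=c or cam(n); d=np.linalg.solve(K,[u,v,1]); return p,M@np.array([d[0],-d[1],-d[2]])
def onz(n,u,v,z,c=None):
    p,d=ray(n,u,v,c); return p+d*(z-p[2])/d[2]
def proj(n,P,c=None):
    K,p,M,_=c or cam(n); x=M.T@(np.array(P,float)-p); a=K@np.array([x[0],-x[1],-x[2]]); return a[:2]/a[2]
def tri(a,b):
    (p,d),(q,e)=a,b; d=d/np.linalg.norm(d); e=e/np.linalg.norm(e)
    t=np.linalg.lstsq(np.stack([d,-e],1),q-p,rcond=None)[0]
    A=p+d*t[0];B=q+e*t[1]; return (A+B)/2,np.linalg.norm(A-B)
def snap(n,f):
    im=np.array(grab_frame(n)); cv2.imwrite("pics/"+f+".png",im[:,:,::-1]); return im
E
python3 - <<'E'
from h import *
for n in("top","side"):
    snap(n,n+"0"); c=camera_info(n); print(n,{k:np.round(np.array(v),3).tolist() for k,v in c.items() if not isinstance(v,str)})
o=get_obs();print({k:np.round(np.array(v),2).tolist() for k,v in o.items()})
E
```

```text
top {'intrinsics': [[430.419, 0.0, 318.342], [0.0, 430.419, 193.98], [0.0, 0.0, 1.0]], 'xyz': [87.659, -107.88, 1004.588], 'orientation': [0.776, 0.196, -0.147, -0.581]}
side {'intrinsics': [[400.147, 0.0, 320.3], [0.0, 400.147, 210.323], [0.0, 0.0, 1.0]], 'xyz': [418.912, 863.135, 613.684], 'orientation': [-0.073, -0.045, 0.484, 0.871]}
{'time_s': 0.1, 'joints': [1.23, 0.26, 1.61, -0.0, 1.27, -0.04], 'qd': [0.0, -0.0, -0.0, -0.0, 0.0, 0.0], 'joint_torque': [0.0, -51.67, -36.86, 0.0, 0.01, 0.0], 'tcp_pos': [199.11, 644.27, 222.39], 'tool_rot': [-0.0, 0.15, 0.99, -0.0], 'contact_force': [-0.04, -0.14, 0.33], 'moment': [-0.02, 0.06, 0.04], 'gripper_force': 0.0, 'finger_gap': 85.35}
```

View pics/top0.png

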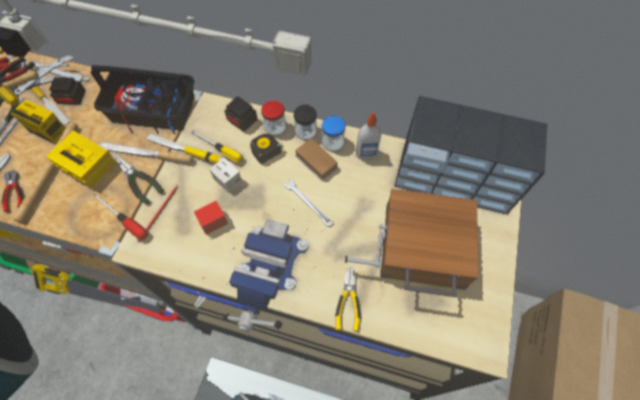

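View pics/side0.png

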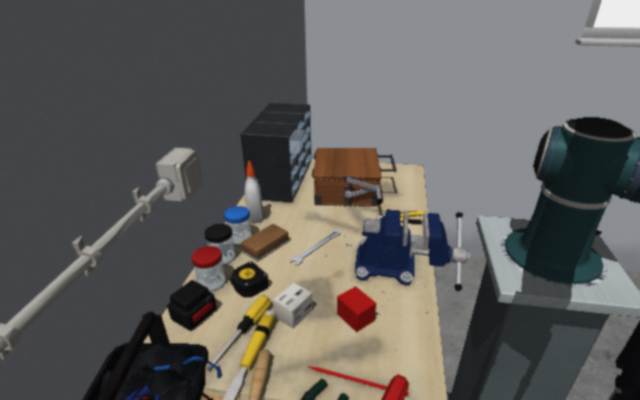

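```bash
python3 - <<'E'
from h import *
a=cv2.imread("pics/top0.png")[180:330,330:500]; b=cv2.imread("pics/side0.png")[140:230,295:415]
a=cv2.resize(a,None,fx=3,fy=3,interpolation=cv2.INTER_CUBIC); b=cv2.resize(b,(400,300),interpolation=cv2.INTER_CUBIC)
c=cv2.imread("pics/top0.png")[150:240,185:335]; c=cv2.resize(c,(250,150))
out=np.zeros((450,800,3),np.uint8); 
a=cv2.resize(a,(450*170//150*1,450)) if 0 else a[:, :400]
out[:,:400]=a; out[:300,400:]=b; out[300:,400:650]=c
cv2.imwrite("pics/crop1.png",out)
for n,pts in(("top",[(266,148),(225,174),(210,217),(317,157),(310,203),(270,260),(240,113)]),("side",[(293,304),(357,308),(249,279),(265,242),(317,247)])):
    for p in pts: print(n,p,onz(n,*p,25 if n else 0).round())
for n in("top","side"): print(n,proj(n,[199,645,222]),proj(n,[0,0,0]))
E
```

```text
top (266, 148) [692. 219.  25.]
top (225, 174) [583. 295.  25.]
top (210, 217) [455. 283.  25.]
top (317, 157) [703.  76.  25.]
top (310, 203) [564.  54.  25.]
top (270, 260) [391. 101.  25.]
top (240, 113) [786. 332.  25.]
side (293, 304) [579. 293.  25.]
side (357, 308) [450. 283.  25.]
side (249, 279) [691. 235.  25.]
side (265, 242) [695.  98.  25.]
side (317, 247) [565.  97.  25.]
top [-36.01976143 240.41491457] [253.70597804 456.87087554]
side [609.11941184 477.01272292] [550.3099475  253.69916735]
```

View pics/crop1.png

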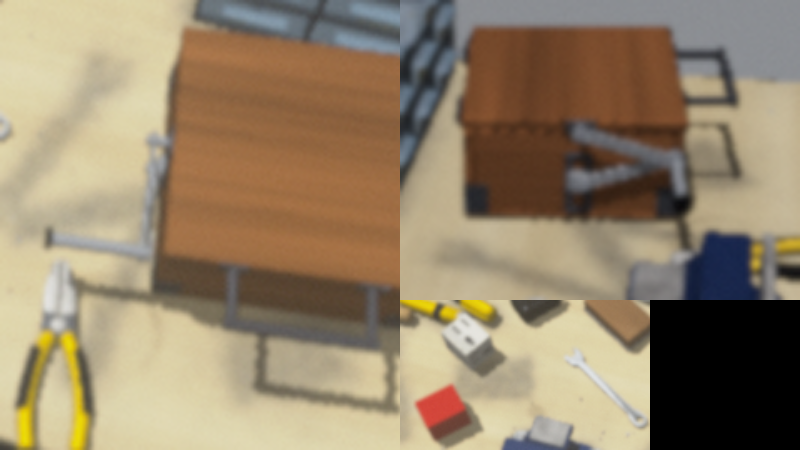

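```bash
python3 - <<'E'
from h import *
def f(x,y): return 330+x/3,180+y/3
def g(x,y): return 295+(x-400)*.3,140+y*.3
T={"bl":(f(185,30),102),"fl":(f(160,257),102),"hl":(f(229,331),101),"hr":(f(379,347),101),"knob":(f(47,237),68)}
S={"bl":(g(462,125),102),"fl":(g(687,122),102),"hl":(g(735,103),101),"hr":(g(722,52),101),"knob":(g(683,202),68)}
for k in T: print(k,onz("top",*T[k][0],T[k][1]).round(1),onz("side",*S[k][0],S[k][1]).round(1),[np.round(x,1) for x in tri(ray("top",*T[k][0]),ray("side",*S[k][0]))])
# carton & red masks
for n in("top","side"):
    im=cv2.imread(f"pics/{n}0.png"); hsv=cv2.cvtColor(im,cv2.COLOR_BGR2HSV)
    c=(225,174) if n=="top" else (293,304)
    m=((hsv[...,1]<45)&(hsv[...,2]>110)).astype(np.uint8); w=np.zeros_like(m); w[c[1]-26:c[1]+26,c[0]-26:c[0]+26]=1; m=cv2.morphologyEx(m*w,cv2.MORPH_CLOSE,np.ones((5,5)))
    k,l,s,ce=cv2.connectedComponentsWithStats(m); i=1+s[1:,4].argmax(); print(n,s[i],ce[i]); 
    m2=(l==i).astype(np.uint8); q=cv2.approxPolyDP(cv2.findContours(m2,0,2)[0][0],3,True)[:,0]; print(q.tolist())
    for p in q: print(p,onz(n,*map(float,p),50).round(),onz(n,*map(float,p),0).round())
E
```

```text
bl [ 615.2 -136.5  102. ] [ 611.9 -116.6  102. ] [array([ 617.8, -136.5,   92.9]), np.float64(4.7)]
fl [ 424.4 -157.6  102. ] [ 426.2 -151.3  102. ] [array([ 426. , -157.9,   98.5]), np.float64(0.6)]
hl [ 385.  -216.3  101. ] [ 387.  -195.8  101. ] [array([ 387.3, -217.3,   91. ]), np.float64(2.0)]
hr [ 403.6 -320.   101. ] [ 400.4 -302.   101. ] [array([ 402.9, -320.9,   94. ]), np.float64(6.1)]
knob [428.4 -73.5  68. ] [423.8 -76.1  68. ] [array([425.5, -73.3,  70.5]), np.float64(3.8)]
top [210 157  32  35 610] [225.2147541  173.10983607]
[[223, 157], [210, 171], [229, 191], [228, 182], [235, 186], [241, 180], [238, 170]]
[223 157] [618. 310.  50.] [645. 332.   0.]
[210 171] [568. 326.  50.] [593. 348.   0.]
[229 191] [527. 256.  50.] [550. 275.   0.]
[228 182] [550. 268.  50.] [575. 288.   0.]
[235 186] [544. 247.  50.] [568. 265.   0.]
[241 180] [565. 239.  50.] [590. 257.  -0.]
[238 170] [591. 257.  50.] [617. 276.  -0.]
side [267 283  46  45 954] [289.28616352 302.14675052]
[[295, 283], [276, 296], [273, 309], [267, 310], [292, 327], [292, 311], [305, 299], [312, 299], [310, 291]]
[295 283] [581. 258.  50.] [596. 205.   0.]
[276 296] [610. 301.  50.] [627. 252.   0.]
[273 309] [607. 336.  50.] [623. 290.   0.]
[267 310] [617. 341.  50.] [635. 294.   0.]
[292 327] [561. 374.  50.] [573. 330.   0.]
[292 311] [570. 336.  50.] [583. 289.   0.]
[305 299] [552. 300.  50.] [563. 250.   0.]
[312 299] [538. 298.  50.] [549. 248.   0.]
[310 291] [546. 277.  50.] [558. 224.   0.]
```

Emit:
{"name": "drive_tool", "arguments": {"steps": [[[24,-32,4,-0.115],[24,-32,4,-0.115],[24,-32,4,-0.115],[24,-32,4,-0.115],[24,-32,4,-0.115],[24,-32,4,-0.115],[24,-32,4,-0.115],[24,-32,4,-0.115],[24,-32,4,-0.115],[24,-32,4,-0.115]]], "hand": 0.6, "force": 30}}

```text
time_s: 0.93
tcp_pos: [439.8, 323.0, 263.4]
tool_rot: [-0.0, 0.665, 0.747, -0.0]
contact_force: [0.6, 0.6, 0.1]
finger_gap: 33.9
gripper_force: 0.0
```

Emit:
{"name": "drive_tool", "arguments": {"steps": [[[6,-38,2,0],[6,-38,2,0],[6,-38,2,0],[6,-38,2,0],[6,-38,2,0],[6,-38,2,0],[6,-38,2,0],[6,-38,2,0],[-15,-30,0,0],[-15,-30,0,0]]]}}

```text
time_s: 1.77
tcp_pos: [457.0, -41.0, 279.2]
tool_rot: [-0.0, 0.663, 0.748, -0.0]
contact_force: [0.7, -1.0, -0.3]
finger_gap: 33.9
gripper_force: 0.0
```

Emit:
{"name": "drive_tool", "arguments": {"steps": [[[-20,-32,0,0],[-20,-32,0,0],[-20,-32,0,0],[-20,-30,0,0],[-20,-30,0,0],[0,0,0,0],[0,0,0,0]]]}}

```text
time_s: 2.35
tcp_pos: [356.2, -196.3, 279.3]
tool_rot: [-0.0, 0.665, 0.747, 0.0]
contact_force: [-0.3, 0.3, -0.1]
finger_gap: 34.2
gripper_force: 0.0
```

```bash
python3 - <<'E'
from h import *
im=snap("wrist","w0"); c=cam("wrist"); print(c[1].round(),c[0].round())
np.save("w0c.npy",np.array([c[0],np.tile(c[1],(3,1)),c[2]]))
for P in([534,-247,102],[395,-263,101]): print(proj("wrist",P,c))
E
```

```text
[ 348. -118.  430.] [[301.   0. 322.]
 [  0. 301. 196.]
 [  0.   0.   1.]]
[464.89366921 233.29100175]
[347.4160562  232.42479456]
```

View pics/w0.png

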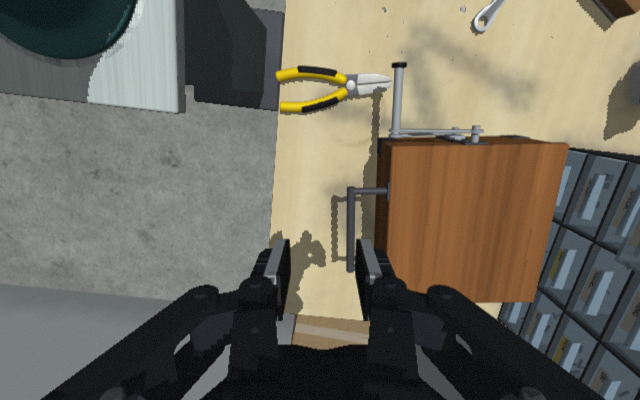

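```bash
python3 - <<'E'
from h import *
a=np.load("w0c.npy"); c=(a[0],a[1][0],a[2],0)
for n,u,v,z in(("fl",388,140,102),("bl",568,143,102),("br",534,303,102),("hl",351.5,187,101),("hr",351.5,271,101),("knob",399.5,65,68),("pinroot",395,130,68),("toppiv",475,128,96)): print(n,onz("",u,v,z,c).round(1))
E
```

```text
fl [ 422.8 -149.4  102. ]
bl [ 617.2 -129.4  102. ]
br [ 647.9 -332.1  102. ]
hl [ 391.5 -206.7  101. ]
hr [ 407.6 -314.3  101. ]
knob [428.1 -69.8  68. ]
pinroot [ 436.6 -140.2   68. ]
toppiv [ 515.8 -126.    96. ]
```

Emit:
{"name": "drive_tool", "arguments": {"steps": [[[21,-32,0,0.015],[21,-33,0,0],[0,0,-36,0],[0,0,-36,0],[0,0,-36,0],[0,0,0,0],[0,0,0,0]]], "hand": 0.68}}

```text
time_s: 2.98
tcp_pos: [398.5, -257.5, 169.4]
tool_rot: [-0.003, 0.656, 0.754, -0.0]
contact_force: [-0.4, -0.6, 0.7]
finger_gap: 27.4
gripper_force: 0.0
```

```bash
python3 - <<'E'
from h import *
im=snap("wrist","w1"); c=cam("wrist")
cv2.imwrite("pics/w1c.png",im[100:,220:500,::-1])
np.save("w1c.npy",np.array([c[0],np.tile(c[1],(3,1)),c[2]]))
print(proj("wrist",[398,-261,96],c),get_obs()["tcp_pos"])
E
```

```text
[319.48165064 205.31841173] [ 400.19622828 -258.97605536  172.00301366]
```

View pics/w1c.png

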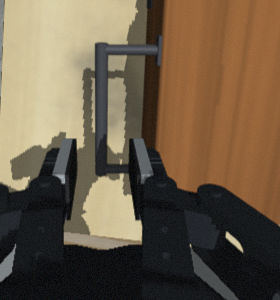

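Emit:
{"name": "drive_tool", "arguments": {"steps": [[[0,-1,-24,0],[0,-1,-24,0],[0,0,-14,0],[0,0,-8,0],[0,0,0,0]]]}}

```text
time_s: 3.45
tcp_pos: [400.3, -262.1, 102.5]
tool_rot: [0.001, 0.657, 0.754, 0.0]
contact_force: [-0.6, 0.6, -0.2]
finger_gap: 27.5
gripper_force: 0.0
```

Emit:
{"name": "drive_tool", "arguments": {"steps": [[[0,0,0,0],[0,0,0,0],[0,0,0,0],[0,0,0,0],[0,0,0,0],[0,0,0,0]]], "hand": 1, "force": 40}}

```text
time_s: 3.95
tcp_pos: [399.6, -262.3, 102.1]
tool_rot: [0.0, 0.657, 0.753, 0.0]
contact_force: [0.5, -0.2, 0.2]
finger_gap: 0.1
gripper_force: 0.0
```

```bash
python3 - <<'E'
from h import *
im=snap("wrist","w2"); s=snap("side","s2"); 
a=cv2.resize(im[150:,220:460,::-1],(384,400)); b=cv2.resize(s[120:220,300:400,::-1],(400,400),interpolation=2)
cv2.imwrite("pics/w2c.png",np.hstack([a,b]))
print(proj("side",[400,-262,96]),get_obs()["finger_gap"])
E
```

```text
[391.2908921  162.50634085] -0.223534708478388
```

View pics/w2c.png

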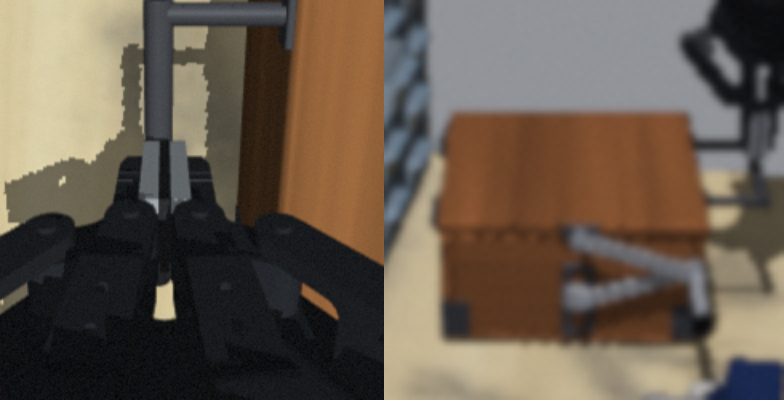

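```bash
python3 - <<'E'
from h import *
def L(f): a=np.load(f); return (a[0],a[1][0],a[2],0)
w0,w1=L("w0c.npy"),L("w1c.npy")
t={"hl":(229,331),"hr":(379,347)}
A={"hl":(351.5,188.5),"hr":(351.5,269.5)};B={"hl":(321,145),"hr":(321,269)}
for k in A:
    print(k,[np.round(x,1) for x in tri(ray("",*A[k],w0),ray("",*B[k],w1))],[np.round(x,1) for x in tri(ray("top",330+t[k][0]/3,180+t[k][1]/3),ray("",*B[k],w1))])
c=cam("wrist");o=get_obs();print(o["tcp_pos"],o["contact_force"],proj("wrist",np.array(o["tcp_pos"])+[0,0,-25],c),proj("wrist",[399,-261,96],c))
E
```

```text
hl [array([ 393.6, -214.6,   81.2]), np.float64(2.2)] [array([ 393. , -217.6,   76.3]), np.float64(3.3)]
hr [array([ 405.9, -308.5,  109.7]), np.float64(2.4)] [array([ 407.9, -322.9,   88.3]), np.float64(0.4)]
[ 399.35541682 -262.19614042  101.72467561] [-0.15635164  0.25883981  0.29576939] [322.41376571 229.28609774] [322.05846783 240.9860142 ]
```

Emit:
{"name": "drive_tool", "arguments": {"steps": [[[0,0,0,0],[0,0,0,0],[0,0,0,0],[0,0,-3,0],[0,0,-4,0],[0,0,-4,0],[0,0,-3,0],[0,0,0,0]]], "hand": 0.68}}

```text
time_s: 4.72
tcp_pos: [398.6, -261.6, 86.4]
tool_rot: [-0.001, 0.657, 0.754, -0.0]
contact_force: [0.3, 0.4, 0.5]
finger_gap: 27.0
gripper_force: 0.0
```

Emit:
{"name": "drive_tool", "arguments": {"steps": [[[0,0,0,0],[0,0,0,0],[0,0,0,0],[0,0,0,0]]], "hand": 1}}

```text
time_s: 5.05
tcp_pos: [397.4, -262.1, 87.3]
tool_rot: [-0.002, 0.657, 0.754, -0.001]
contact_force: [-6.0, -1.1, 1.8]
finger_gap: 7.9
gripper_force: 39.1
```

Emit:
{"name": "drive_tool", "arguments": {"steps": [[[0,0,0,0],[0,0,0,0],[0,0,0,0],[-1,0,-4,0],[0,0,-4,0],[0,0,-3,0],[0,0,0,0]]], "hand": 0.68}}

```text
time_s: 5.63
tcp_pos: [397.7, -261.6, 75.5]
tool_rot: [-0.001, 0.657, 0.754, -0.0]
contact_force: [-0.1, 0.2, -1.1]
finger_gap: 27.1
gripper_force: 0.0
```

Emit:
{"name": "drive_tool", "arguments": {"steps": [[[0,0,0,0],[0,0,0,0],[0,0,0,0],[0,0,0,0]]], "hand": 1}}

```text
time_s: 5.97
tcp_pos: [397.4, -262.0, 76.4]
tool_rot: [-0.001, 0.657, 0.754, -0.001]
contact_force: [-4.5, -0.9, 1.1]
finger_gap: 8.5
gripper_force: 39.1
```

```bash
python3 - <<'E'
from h import *
im=snap("wrist","w3"); s=snap("side","s3"); 
a=cv2.resize(im[150:,220:460,::-1],(384,400)); b=cv2.resize(s[120:220,300:400,::-1],(400,400),interpolation=2)
cv2.imwrite("pics/w3c.png",np.hstack([a,b]))
E
```

```text
(no output)
```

View pics/w3c.png

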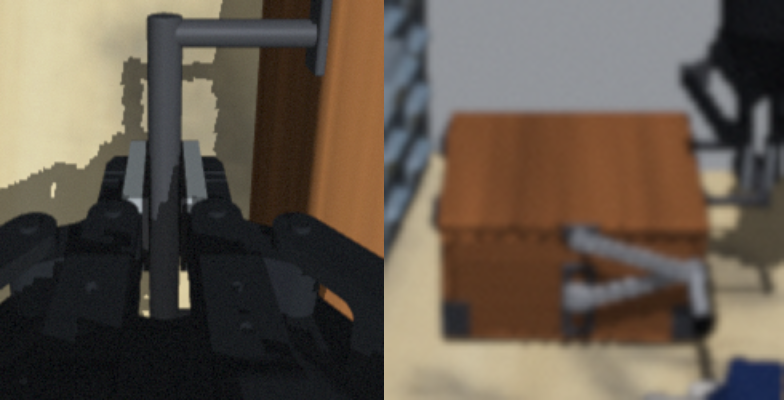

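```bash
python3 - <<'E'
import numpy as np
t=np.r_[np.arange(0,1.121,.08),1.16,1.18,1.2,1.22,1.24,1.26,1.28,1.3,1.32,1.34,1.36,1.38,1.4,1.42,1.44,1.46]
x=95-235*np.cos(t)+6*np.sin(t);z=90+235*np.sin(t)+6*np.cos(t)
P=np.stack([x*.9915,x*.13,z],1); P-=P[0]
for a,b,d in zip(t[1:],np.diff(P,axis=0),P[1:]): print(a.round(2),b.round(1),d.round(1))
E
```

```text
0.08 [ 1.2  0.2 18.8] [ 1.2  0.2 18.8]
0.16 [ 2.7  0.4 18.6] [ 3.9  0.5 37.4]
0.24 [ 4.2  0.5 18.3] [ 8.1  1.1 55.7]
0.32 [ 5.6  0.7 17.9] [13.7  1.8 73.6]
0.4 [ 7.   0.9 17.4] [20.7  2.7 91. ]
0.48 [ 8.4  1.1 16.8] [ 29.1   3.8 107.8]
0.56 [ 9.7  1.3 16.1] [ 38.7   5.1 123.9]
0.64 [10.9  1.4 15.2] [ 49.7   6.5 139.2]
0.72 [12.1  1.6 14.3] [ 61.8   8.1 153.5]
0.8 [13.2  1.7 13.3] [ 74.9   9.8 166.8]
0.88 [14.2  1.9 12.2] [ 89.1  11.7 178.9]
0.96 [15.1  2.  11. ] [104.2  13.7 190. ]
1.04 [15.9  2.1  9.8] [120.2  15.8 199.7]
1.12 [16.7  2.2  8.4] [136.8  17.9 208.1]
1.16 [8.6 1.1 3.7] [145.4  19.1 211.8]
1.18 [4.3 0.6 1.7] [149.7  19.6 213.6]
1.2 [4.4 0.6 1.6] [154.1  20.2 215.2]
1.22 [4.4 0.6 1.5] [158.5  20.8 216.8]
1.24 [4.4 0.6 1.5] [163.   21.4 218.2]
1.26 [4.5 0.6 1.4] [167.4  21.9 219.6]
1.28 [4.5 0.6 1.3] [171.9  22.5 220.9]
1.3 [4.5 0.6 1.2] [176.4  23.1 222. ]
1.32 [4.5 0.6 1.1] [180.9  23.7 223.1]
1.34 [4.6 0.6 1. ] [185.5  24.3 224.1]
1.36 [4.6 0.6 0.9] [190.1  24.9 225.1]
1.38 [4.6 0.6 0.8] [194.7  25.5 225.9]
1.4 [4.6 0.6 0.7] [199.3  26.1 226.6]
1.42 [4.6 0.6 0.6] [203.9  26.7 227.2]
1.44 [4.6 0.6 0.5] [208.5  27.3 227.8]
1.46 [4.6 0.6 0.4] [213.2  27.9 228.2]
```

Emit:
{"name": "drive_tool", "arguments": {"steps": [[[1,0,19,0],[3,0.5,18.5,0],[4,0.5,18,0],[5.5,0.7,18,0],[7,1,17.5,0],[8.5,1.1,17,0],[9.5,1.2,16,0],[11,1.5,15,0],[12,1.5,14.5,0],[13,2,13.5,0]]]}}

```text
time_s: 6.9
tcp_pos: [470.2, -252.2, 244.6]
tool_rot: [-0.002, 0.658, 0.753, -0.002]
contact_force: [-9.9, -1.1, 4.4]
finger_gap: 8.3
gripper_force: 39.0
```

Emit:
{"name": "drive_tool", "arguments": {"steps": [[[14.5,2,12,0],[15,2,11,0],[16,2,10,0],[17,2,8,0],[4,0.5,2,0],[0,0,0,0],[0,0,0,0]]]}}

```text
time_s: 7.48
tcp_pos: [540.1, -243.0, 289.7]
tool_rot: [0.001, 0.657, 0.754, 0.001]
contact_force: [-5.5, 2.9, 10.6]
finger_gap: 7.9
gripper_force: 41.5
```

Emit:
{"name": "drive_tool", "arguments": {"steps": [[[2.2,0.3,2,0],[2.2,0.3,1,0],[2.2,0.3,1,0],[2.2,0.3,1,0],[2.2,0.3,1,0],[2.2,0.3,1,0],[0,0,0,0]]]}}

```text
time_s: 8.07
tcp_pos: [553.2, -241.2, 294.6]
tool_rot: [0.0, 0.657, 0.754, 0.001]
contact_force: [-2.6, 2.5, 5.9]
finger_gap: 8.2
gripper_force: 41.3
```

```bash
cat > v.py <<'E'
import sys
from h import *
s=snap("side",sys.argv[1]+"s"); t=snap("top",sys.argv[1]+"t")
b=cv2.resize(s[60:220,290:410,::-1],(390,520),interpolation=2); a=cv2.resize(t[140:300,370:496,::-1],(410,520),interpolation=2)
cv2.imwrite("pics/"+sys.argv[1]+".png",np.hstack([b,a]))
o=get_obs(); print(o["tcp_pos"].round(1) if hasattr(o["tcp_pos"],"round") else o["tcp_pos"],o["contact_force"])
E
python3 v.py v1
```

```text
[ 553.1 -241.2  294.5] [-2.78750021  3.1306582   4.9561284 ]
```

View pics/v1.png

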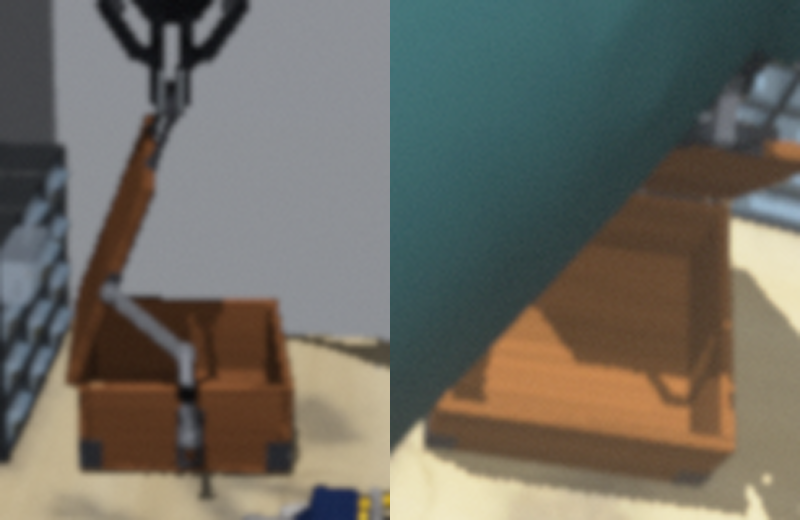

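Emit:
{"name": "drive_tool", "arguments": {"steps": [[[2.2,0.3,1,0],[2.2,0.3,0.8,0],[2.2,0.3,0.7,0],[2.2,0.3,0.7,0],[2.2,0.3,0.7,0],[0,0,0,0]]]}}

```text
time_s: 8.67
tcp_pos: [564.3, -239.7, 297.9]
tool_rot: [0.0, 0.657, 0.754, 0.001]
contact_force: [-1.8, 3.9, 5.6]
finger_gap: 7.8
gripper_force: 41.5
```

Emit:
{"name": "drive_tool", "arguments": {"steps": [[[2.2,0.3,0.7,0],[2.2,0.3,0.6,0],[0,0,0,0]]]}}

```text
time_s: 8.92
tcp_pos: [568.5, -239.1, 299.1]
tool_rot: [0.0, 0.657, 0.754, 0.001]
contact_force: [-2.7, 4.6, 6.1]
finger_gap: 8.2
gripper_force: 41.5
```

Emit:
{"name": "drive_tool", "arguments": {"steps": [[[1.2,0.1,0.3,0],[1.2,0.1,0.3,0],[1.2,0.1,0.3,0],[0,0,0,0]]]}}

```text
time_s: 9.25
tcp_pos: [571.9, -238.7, 300.1]
tool_rot: [-0.0, 0.657, 0.754, 0.001]
contact_force: [-3.1, 4.8, 6.1]
finger_gap: 8.1
gripper_force: 41.6
```

Emit:
{"name": "drive_tool", "arguments": {"steps": [[[1.2,0.1,0.3,0],[1.2,0.1,0.3,0],[0,0,0,0]]]}}

```text
time_s: 9.5
tcp_pos: [574.2, -238.3, 300.6]
tool_rot: [-0.0, 0.657, 0.754, 0.001]
contact_force: [-2.3, 5.6, 6.2]
finger_gap: 8.1
gripper_force: 41.6
```

```bash
cat > k.py <<'E'
# stay in the side view: chest-frame x-z of link pixels on the plane y=108
import sys
from h import *
s=snap("side",sys.argv[1]).astype(int)
ex=np.array([.9915,.13,0]);ey=np.array([-.13,.9915,0]);O=np.array([536,-242,0.])
c=cam("side")
# pin knob column: predicted foot/knee/top for straight
def pl(u,v,y):
    p,d=ray("",u,v,c); t=(y-(p-O)@ey)/(d@ey); q=p+d*t-O; return q@ex,q[2]
g=s.max(2)-s.min(2)
pts=[]
for v in range(100,215):
    for u in range(300,400):
        x,z=pl(u,v,108)
        if 30<z<215 and -30<x<95 and g[v,u]<22 and 55<s[v,u].mean()<200 and x<95-(z-90)*.15: pts.append((x,z,s[v,u].mean()))
pts=np.array(pts)
for zb in range(35,210,8):
    w=pts[abs(pts[:,1]-zb)<4]
    if len(w): print(zb,len(w),np.median(w[:,0]).round(),w[:,0].min().round(),w[:,0].max().round())
E
python3 k.py k1
```

```text
35 6 -5.0 -12.0 92.0
43 21 -6.0 -18.0 3.0
51 18 -9.0 -18.0 3.0
59 14 -7.0 -17.0 3.0
67 17 -3.0 -11.0 6.0
75 13 -2.0 -14.0 6.0
83 9 1.0 -2.0 3.0
91 7 4.0 1.0 18.0
99 15 9.0 4.0 18.0
107 19 12.0 4.0 21.0
115 12 14.0 7.0 21.0
123 21 15.0 7.0 27.0
131 21 21.0 7.0 35.0
139 26 25.0 10.0 41.0
147 27 35.0 21.0 49.0
155 27 43.0 30.0 57.0
163 17 52.0 41.0 62.0
171 27 57.0 43.0 71.0
179 101 25.0 -29.0 79.0
187 96 30.0 -29.0 79.0
195 111 19.0 -29.0 78.0
203 110 20.0 -28.0 68.0
```

Emit:
{"name": "drive_tool", "arguments": {"steps": [[[2.2,0.3,0.5,0],[2.2,0.3,0.5,0],[2.2,0.3,0.5,0],[2.2,0.3,0.5,0],[0,0,0,0]]]}}

```text
time_s: 9.97
tcp_pos: [583.6, -237.1, 302.5]
tool_rot: [0.0, 0.657, 0.754, 0.001]
contact_force: [-1.5, 5.1, 4.7]
finger_gap: 8.1
gripper_force: 41.7
```

```bash
python3 k.py k2 | awk '$1<175'
```

```text
35 7 -3.0 -12.0 92.0
43 22 -6.0 -18.0 3.0
51 18 -9.0 -18.0 3.0
59 17 -6.0 -17.0 6.0
67 20 0.0 -8.0 9.0
75 14 0.0 -14.0 9.0
83 11 6.0 0.0 9.0
91 16 13.0 4.0 26.0
99 17 15.0 6.0 26.0
107 20 18.0 9.0 26.0
115 14 21.0 12.0 29.0
123 24 22.0 13.0 35.0
131 24 31.0 16.0 43.0
139 22 32.0 18.0 46.0
147 24 42.0 30.0 54.0
155 24 50.0 38.0 62.0
163 16 57.0 46.0 68.0
171 24 62.0 52.0 73.0
```

Emit:
{"name": "drive_tool", "arguments": {"steps": [[[1.2,0.1,0.2,0],[1.2,0.1,0.2,0],[1.2,0.1,0.2,0],[1.2,0.1,0.2,0],[0,0,0,0]]]}}

```text
time_s: 10.43
tcp_pos: [588.2, -236.5, 303.4]
tool_rot: [-0.0, 0.657, 0.754, 0.001]
contact_force: [-1.8, 6.0, 5.6]
finger_gap: 8.2
gripper_force: 41.8
```

Emit:
{"name": "drive_tool", "arguments": {"steps": [[[1,0.1,0.2,0],[0,0,0,0]]]}}

```text
time_s: 10.6
tcp_pos: [589.2, -236.4, 303.5]
tool_rot: [-0.0, 0.657, 0.754, 0.001]
contact_force: [-2.2, 5.6, 4.8]
finger_gap: 8.0
gripper_force: 41.8
```

```bash
python3 k.py k3 | awk '$1<175&&$1>80'
```

```text
83 14 9.0 3.0 15.0
91 22 18.0 6.0 32.0
99 16 22.0 12.0 32.0
107 21 24.0 12.0 32.0
115 14 26.0 18.0 35.0
123 24 29.0 18.0 40.0
131 25 35.0 21.0 49.0
139 16 42.0 29.0 52.0
147 24 47.0 35.0 60.0
155 22 54.0 43.0 65.0
163 15 60.0 52.0 71.0
171 23 65.0 54.0 76.0
```

Emit:
{"name": "drive_tool", "arguments": {"steps": [[[1,0.1,0.1,0],[1,0.1,0.1,0],[0,0,0,0]]]}}

```text
time_s: 10.9
tcp_pos: [591.6, -236.0, 303.7]
tool_rot: [0.0, 0.657, 0.754, 0.001]
contact_force: [-0.3, 5.9, 4.3]
finger_gap: 8.2
gripper_force: 42.0
```

Emit:
{"name": "drive_tool", "arguments": {"steps": [[[1,0.1,0.1,0],[0,0,0,0]]]}}

```text
time_s: 11.07
tcp_pos: [592.9, -235.9, 303.9]
tool_rot: [0.0, 0.657, 0.754, 0.002]
contact_force: [-1.7, 6.1, 4.1]
finger_gap: 8.0
gripper_force: 42.0
```

Emit:
{"name": "drive_tool", "arguments": {"steps": [[[1,0.1,0.1,0],[0,0,0,0]]]}}

```text
time_s: 11.23
tcp_pos: [593.2, -235.8, 303.9]
tool_rot: [-0.0, 0.657, 0.754, 0.001]
contact_force: [-3.4, 5.2, 5.3]
finger_gap: 8.0
gripper_force: 42.0
```

```bash
python3 k.py k4 | awk '$1<175&&$1>80'
```

```text
83 25 26.0 12.0 49.0
91 33 35.0 18.0 49.0
99 19 37.0 23.0 49.0
107 26 40.0 26.0 51.0
115 16 43.0 32.0 54.0
123 23 46.0 35.0 57.0
131 21 54.0 43.0 63.0
139 14 57.0 49.0 65.0
147 20 60.0 52.0 71.0
155 19 65.0 57.0 73.0
163 13 68.0 60.0 76.0
171 20 72.0 62.0 81.0
```

Emit:
{"name": "drive_tool", "arguments": {"steps": [[[-1,-0.1,-0.1,0],[-1,-0.1,-0.1,0],[0,0,0,0],[0,0,0,0]]]}}

```text
time_s: 11.62
tcp_pos: [590.5, -236.2, 303.5]
tool_rot: [-0.001, 0.657, 0.754, 0.001]
contact_force: [-4.4, 5.4, 5.1]
finger_gap: 8.2
gripper_force: 42.0
```

Emit:
{"name": "drive_tool", "arguments": {"steps": [[[-1,-0.1,-0.1,0],[-1,-0.1,-0.1,0],[0,0,0,0],[0,0,0,0]]]}}

```text
time_s: 11.95
tcp_pos: [589.5, -236.3, 303.3]
tool_rot: [0.0, 0.657, 0.754, 0.001]
contact_force: [-0.9, 4.8, 4.4]
finger_gap: 7.8
gripper_force: 41.9
```

```bash
python3 k.py k5 | awk '$1<175'
```

```text
35 7 -3.0 -12.0 92.0
43 23 -6.0 -18.0 5.0
51 21 -6.0 -18.0 8.0
59 25 -0.0 -17.0 17.0
67 23 9.0 -5.0 23.0
75 31 17.0 -14.0 51.0
83 26 30.0 12.0 51.0
91 31 37.0 23.0 51.0
99 18 40.0 29.0 51.0
107 25 43.0 32.0 54.0
115 15 46.0 38.0 57.0
123 21 51.0 40.0 63.0
131 21 57.0 46.0 65.0
139 12 58.0 52.0 65.0
147 19 63.0 54.0 71.0
155 18 65.0 57.0 73.0
163 13 71.0 62.0 79.0
171 19 71.0 62.0 79.0
```

Emit:
{"name": "drive_tool", "arguments": {"steps": [[[-1,-0.1,-0.1,0],[-1,-0.1,-0.1,0],[-1,-0.1,-0.2,0],[0,0,0,0],[0,0,0,0]]]}}

```text
time_s: 12.42
tcp_pos: [588.4, -236.5, 303.2]
tool_rot: [0.002, 0.657, 0.754, 0.003]
contact_force: [4.9, 5.8, 3.1]
finger_gap: 8.4
gripper_force: 41.8
```

Emit:
{"name": "drive_tool", "arguments": {"steps": [[[1.5,0.2,0,0],[0,0,0,0],[0,0,0,0],[0,0,0,0],[0,0,0,0]]], "hand": 0.6}}

```text
time_s: 12.83
tcp_pos: [586.9, -238.0, 302.5]
tool_rot: [-0.0, 0.658, 0.753, -0.0]
contact_force: [0.6, -0.8, 1.0]
finger_gap: 34.2
gripper_force: 0.0
```

```bash
python3 k.py k6 | awk '$1<175&&$1>100'; python3 -c "
from h import *
print(get_obs()['contact_force'])"
```

```text
107 26 43.0 32.0 54.0
115 15 46.0 38.0 57.0
123 21 51.0 40.0 63.0
131 21 57.0 46.0 65.0
139 12 58.0 52.0 65.0
147 18 63.0 54.0 71.0
155 18 65.0 57.0 73.0
163 13 71.0 62.0 79.0
171 18 72.0 65.0 79.0
[-0.05220882 -0.33257607 -0.53922473]
```

Emit:
{"name": "drive_tool", "arguments": {"steps": [[[0,0,25,0],[0,0,30,0],[-6,25,5,0],[-6,40,0,0],[-6,40,0,0],[0,41,0,0],[0,41,0,0],[0,41,0,0],[0,41,0,0],[0,41,0,0]]]}}

```text
time_s: 13.72
tcp_pos: [568.7, 74.0, 363.2]
tool_rot: [0.0, 0.658, 0.753, 0.0]
contact_force: [1.7, -0.7, 0.0]
finger_gap: 34.1
gripper_force: 0.0
```

Emit:
{"name": "drive_tool", "arguments": {"steps": [[[0,40,-10,0],[0,40,-10,0],[0,40,-10,0],[0,30,-10,0],[0,25,-10,0],[0,0,0,0],[0,0,0,0]]], "hand": 0}}

```text
time_s: 14.3
tcp_pos: [568.4, 248.3, 311.6]
tool_rot: [-0.0, 0.656, 0.754, -0.001]
contact_force: [0.4, -0.8, -0.1]
finger_gap: 85.1
gripper_force: 0.0
```

```bash
cat > c.py <<'E'
import sys
from h import *
im=snap("wrist",sys.argv[1]); c=cam("wrist")
hsv=cv2.cvtColor(im,cv2.COLOR_RGB2HSV)
u0,v0=proj("",[580,292,50],c).astype(int); print(u0,v0,get_obs()["tcp_pos"])
m=((hsv[...,1]<40)&(hsv[...,2]>float(sys.argv[2]))).astype(np.uint8); w=np.zeros_like(m); w[max(0,v0-70):v0+70,max(0,u0-70):u0+70]=1
m=cv2.morphologyEx(m*w,cv2.MORPH_OPEN,np.ones((3,3)));m=cv2.morphologyEx(m,cv2.MORPH_CLOSE,np.ones((9,9)))
cs=max(cv2.findContours(m,0,2)[0],key=cv2.contourArea)
r=cv2.minAreaRect(cs); print(r,cv2.contourArea(cs))
for p in cv2.approxPolyDP(cs,3,True)[:,0]: print(p,onz("",*map(float,p),50,c).round(1))
B=np.array([onz("",*map(float,p),50,c) for p in cv2.boxPoints(r)])
print(B.mean(0),[(np.linalg.norm(e).round(1),np.arctan2(e[1],e[0]).round(3)) for e in (B[1]-B[0],B[2]-B[1])])
x0,y0=max(0,u0-100),max(0,v0-100); cv2.imwrite("pics/"+sys.argv[1]+"c.png",cv2.resize(im[y0:y0+200,x0:x0+200,::-1],(600,600)))
E
python3 c.py c1 150
```

```text
335 128 [568.909631   247.30579135 312.52082112]
((341.22515869140625, 120.99595642089844), (39.813358306884766, 61.25132369995117), 35.83765411376953) 1775.5
[370 104] [620.4 328.9  50. ]
[353 110] [599.5 318.4  50. ]
[334  97] [572.2 331.1  50. ]
[310 136] [547.4 276.9  50. ]
[338 155] [589.  256.5  50. ]
[364 120] [616.2 307.7  50. ]
[364 112] [614.4 317.9  50. ]
[373 111] [625.9 320.8  50. ]
[586.09621198 301.28094632  50.        ] [(np.float64(78.9), np.float64(1.066)), (np.float64(52.0), np.float64(-0.452))]
```

View pics/c1c.png

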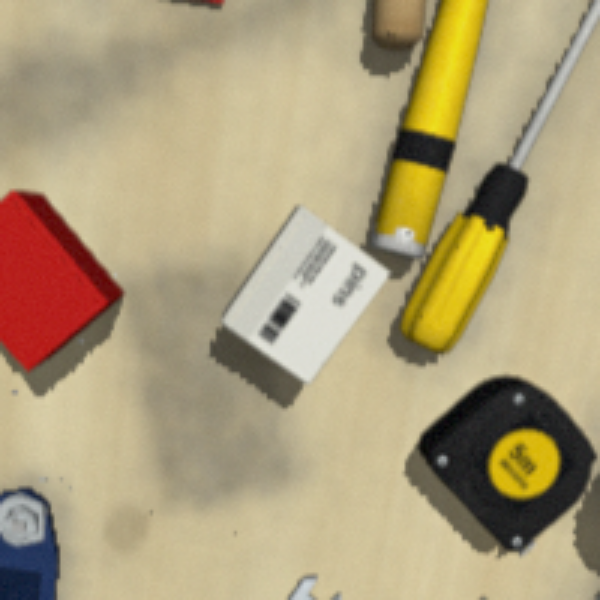

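```bash
python3 - <<'E'
from h import *
c=cam("wrist")
Q=[(302,207),(387,270),(308,383),(222,322)]
B=np.array([onz("",235+x/3,28+y/3,50,c) for x,y in Q]);print(B.round(1),B.mean(0).round(1))
for i in range(4):
    e=B[(i+1)%4]-B[i]; print(np.linalg.norm(e).round(1),np.arctan2(e[1],e[0]).round(3))
im=cv2.imread("pics/c1c.png") 
print(get_obs()["tcp_pos"],get_obs()["joints"])
E
```

```text
[[574.3 331.4  50. ]
 [615.8 310.3  50. ]
 [588.7 255.5  50. ]
 [545.9 277.6  50. ]] [581.2 293.7  50. ]
46.5 -0.471
61.1 -2.03
48.1 2.665
60.8 1.085
[568.909631   247.30579135 312.52082112] [ 3.70348858e-01  1.20410366e-01  1.61143152e+00 -7.77506240e-04
  1.41060054e+00  2.33465189e-01]
```

Emit:
{"name": "drive_tool", "arguments": {"steps": [[[2,8,-10,-0.121],[2,8,-10,-0.121],[2,8,-10,-0.121],[1,8,-10,-0.121],[1,7,-10,-0.121],[0,0,-35,0],[0,0,-35,0],[0,0,-35,0],[0,0,-35,0],[0,0,0,0]]], "hand": 0.25}}

```text
time_s: 15.18
tcp_pos: [572.5, 282.2, 115.3]
tool_rot: [-0.001, 0.853, 0.523, -0.006]
contact_force: [-0.6, -0.8, -1.8]
finger_gap: 63.6
gripper_force: 0.0
```

Emit:
{"name": "drive_tool", "arguments": {"steps": [[[0,0,-20,0],[0,0,-15,0],[0,0,-15,0],[0,0,-10,0],[0,0,0,0],[0,0,0,0]]]}}

```text
time_s: 15.68
tcp_pos: [577.9, 286.0, 64.2]
tool_rot: [0.0, 0.852, 0.523, 0.0]
contact_force: [1.3, -0.2, -0.0]
finger_gap: 63.9
gripper_force: 0.0
```

Emit:
{"name": "drive_tool", "arguments": {"steps": [[[0,0,-8,0],[0,0,-8,0],[0,0,-8,0],[0,0,0,0]]]}}

```text
time_s: 16.02
tcp_pos: [575.6, 285.8, 36.8]
tool_rot: [-0.0, 0.852, 0.524, -0.002]
contact_force: [-0.6, 0.3, -0.6]
finger_gap: 63.8
gripper_force: 0.0
```

Emit:
{"name": "drive_tool", "arguments": {"steps": [[[0,0,-4,0],[0,0,-4,0],[0,0,-4,0],[0,0,0,0]]]}}

```text
time_s: 16.35
tcp_pos: [576.4, 286.1, 25.8]
tool_rot: [-0.0, 0.852, 0.523, -0.001]
contact_force: [-0.6, -0.7, -0.3]
finger_gap: 64.2
gripper_force: 0.0
```

Emit:
{"name": "drive_tool", "arguments": {"steps": [[[0,0,-3,0],[0,0,-2,0],[0,0,-2,0],[0,0,0,0]]]}}

```text
time_s: 16.68
tcp_pos: [576.8, 286.3, 19.4]
tool_rot: [-0.0, 0.852, 0.523, -0.0]
contact_force: [-0.4, 0.6, -0.3]
finger_gap: 64.2
gripper_force: 0.0
```

Emit:
{"name": "drive_tool", "arguments": {"steps": [[[0,0,-3,0],[0,0,-3,0],[0,0,-2,0],[0,0,0,0]]]}}

```text
time_s: 17.02
tcp_pos: [576.6, 286.2, 11.2]
tool_rot: [-0.0, 0.852, 0.523, -0.001]
contact_force: [-0.3, -0.5, 0.4]
finger_gap: 64.4
gripper_force: 0.0
```

Emit:
{"name": "drive_tool", "arguments": {"steps": [[[0,0,0,0],[0,0,0,0],[0,0,0,0],[0,0,0,0]]], "hand": 1, "force": 35}}

```text
time_s: 17.35
tcp_pos: [577.1, 286.4, 11.8]
tool_rot: [0.0, 0.852, 0.523, 0.0]
contact_force: [1.0, 0.0, -0.7]
finger_gap: 49.8
gripper_force: 38.5
```

Emit:
{"name": "drive_tool", "arguments": {"steps": [[[0,0,10,0],[0,0,20,0],[0,0,30,0],[0,0,35,0],[0,0,35,0],[0,-10,35,0],[-5,-20,30,0],[-5,-30,25,-0.08],[-6,-36,0,-0.08],[-6,-36,0,-0.08]]]}}

```text
time_s: 18.18
tcp_pos: [556.0, 153.9, 235.6]
tool_rot: [0.001, 0.909, 0.417, 0.003]
contact_force: [0.3, -0.1, -2.8]
finger_gap: 49.3
gripper_force: 38.4
```

Emit:
{"name": "drive_tool", "arguments": {"steps": [[[-6,-36,0,-0.08],[-6,-36,0,-0.08],[-6,-36,0,-0.08],[-6,-36,0,-0.08],[-6,-36,0,-0.08],[-6,-36,0,-0.08],[-6,-36,0,-0.08],[-6,-36,0,-0.08],[-6,-36,0,-0.08],[-6,-30,0,-0.005]]]}}

```text
time_s: 19.02
tcp_pos: [493.9, -201.8, 232.3]
tool_rot: [0.0, 0.998, 0.066, 0.0]
contact_force: [1.3, -0.6, -2.4]
finger_gap: 49.4
gripper_force: 38.3
```

Emit:
{"name": "drive_tool", "arguments": {"steps": [[[-6,-30,0,0],[-4,-25,0,0],[0,0,0,0],[0,0,0,0]]]}}

```text
time_s: 19.35
tcp_pos: [484.3, -255.6, 232.0]
tool_rot: [-0.0, 0.998, 0.067, -0.0]
contact_force: [-0.4, -0.3, -2.6]
finger_gap: 49.3
gripper_force: 38.4
```

Emit:
{"name": "drive_tool", "arguments": {"steps": [[[5,-1,-10,0],[0,0,-25,0],[0,0,-30,0],[0,0,-30,0],[0,0,-30,0],[0,0,-20,0],[0,0,-15,0],[0,0,0,0]]]}}

```text
time_s: 20.02
tcp_pos: [487.1, -252.0, 67.0]
tool_rot: [-0.003, 0.998, 0.069, -0.004]
contact_force: [-0.4, 0.9, -2.0]
finger_gap: 49.4
gripper_force: 38.2
```

Emit:
{"name": "drive_tool", "arguments": {"steps": [[[0,0,-12,0],[0,0,-10,0],[0,0,-8,0],[0,0,-6,0],[0,0,0,0],[0,0,0,0]]]}}

```text
time_s: 20.52
tcp_pos: [490.0, -255.6, 35.7]
tool_rot: [-0.0, 0.998, 0.068, -0.0]
contact_force: [0.8, -0.2, -2.6]
finger_gap: 49.3
gripper_force: 38.4
```

Contact is expected at z ≈ 24.

Emit:
{"name": "drive_tool", "arguments": {"steps": [[[0,0,-3,0],[0,0,-3,0],[0,0,-2,0],[0,0,0,0]]]}}

```text
time_s: 20.85
tcp_pos: [489.7, -255.5, 27.6]
tool_rot: [-0.0, 0.998, 0.068, -0.0]
contact_force: [0.0, -0.6, -2.9]
finger_gap: 49.2
gripper_force: 38.4
```

Emit:
{"name": "drive_tool", "arguments": {"steps": [[[0,0,-1,0],[0,0,-1,0],[0,0,0,0],[0,0,0,0]]]}}

```text
time_s: 21.18
tcp_pos: [490.1, -255.6, 25.9]
tool_rot: [0.0, 0.998, 0.068, 0.0]
contact_force: [0.1, 0.1, -2.4]
finger_gap: 49.7
gripper_force: 38.4
```

Emit:
{"name": "drive_tool", "arguments": {"steps": [[[0,0,-1,0],[0,0,0,0],[0,0,0,0]]]}}

```text
time_s: 21.43
tcp_pos: [490.0, -255.6, 24.8]
tool_rot: [-0.0, 0.998, 0.068, -0.0]
contact_force: [0.2, 0.6, -2.3]
finger_gap: 49.5
gripper_force: 38.4
```

Emit:
{"name": "drive_tool", "arguments": {"steps": [[[0,0,-1,0],[0,0,0,0],[0,0,0,0]]]}}

```text
time_s: 21.68
tcp_pos: [490.0, -255.6, 23.8]
tool_rot: [-0.0, 0.998, 0.068, -0.0]
contact_force: [-1.2, 0.2, -2.9]
finger_gap: 49.6
gripper_force: 38.4
```

Emit:
{"name": "drive_tool", "arguments": {"steps": [[[0,0,-0.7,0],[0,0,0,0],[0,0,0,0]]]}}

```text
time_s: 21.93
tcp_pos: [490.1, -255.6, 23.8]
tool_rot: [-0.0, 0.998, 0.068, -0.0]
contact_force: [-2.3, 0.6, 5.4]
finger_gap: 49.5
gripper_force: 39.3
```

Emit:
{"name": "drive_tool", "arguments": {"steps": [[[0,0,-0.7,0],[0,0,0,0],[0,0,0,0]]]}}

```text
time_s: 22.18
tcp_pos: [490.0, -255.6, 23.8]
tool_rot: [-0.0, 0.998, 0.068, -0.0]
contact_force: [-5.5, 1.8, 10.3]
finger_gap: 49.7
gripper_force: 39.9
```

Emit:
{"name": "drive_tool", "arguments": {"steps": [[[0,0,0.7,0],[0,0,0,0],[0,0,0,0],[0,0,0,0],[0,0,0,0]]], "hand": 0.2}}

```text
time_s: 22.6
tcp_pos: [490.1, -255.7, 23.0]
tool_rot: [0.0, 0.998, 0.068, 0.0]
contact_force: [0.7, -0.1, -1.3]
finger_gap: 68.2
gripper_force: 0.0
```

Emit:
{"name": "drive_tool", "arguments": {"steps": [[[0,0,8,0],[0,0,15,0],[0,0,30,0],[0,0,38,0],[0,0,38,0],[0,0,38,0],[0,0,38,0],[0,20,20,0.12],[0,20,10,0.12],[0,20,0,0.12]]]}}

```text
time_s: 23.43
tcp_pos: [492.0, -196.1, 263.3]
tool_rot: [0.002, 0.969, 0.248, 0.003]
contact_force: [-0.6, 0.0, -0.1]
finger_gap: 68.3
gripper_force: 0.0
```

Emit:
{"name": "drive_tool", "arguments": {"steps": [[[6,20,0,0.12],[6,20,0,0.12],[6,20,0,0.12],[6,18,0,0.12],[6,18,0,0.12],[6,18,0,0.12],[6,0,0,0.12],[6,0,0,0.12],[6,0,0,0.12],[6,0,0,0.12]]], "hand": 0.6}}

```text
time_s: 24.27
tcp_pos: [550.3, -81.3, 258.7]
tool_rot: [0.0, 0.659, 0.752, 0.0]
contact_force: [0.6, 0.1, 0.0]
finger_gap: 33.7
gripper_force: 0.0
```

```bash
python3 - <<'E'
from h import *
from scipy.optimize import brentq
O=np.array([536,-242,0.]);ex=np.array([.9915,.13,0]);ey=np.array([-.13,.9915,0])
top=lambda t:np.array([95-100*np.cos(t)+6*np.sin(t),90+100*np.sin(t)+6*np.cos(t)])
for zf in(34,36,38,40,42,44,46):
    F=np.array([-5,zf]); d=lambda t:np.linalg.norm(top(t)-F)
    L=170*np.cos(.125); th=brentq(lambda t:d(t)-L,1.,1.5)
    try: ts=brentq(lambda t:d(t)-170,1.,1.6)
    except Exception: ts=0
    T=top(th);m=(T+F)/2;u=(T-F)/L;n=np.array([u[1],-u[0]]);kn=m+n*85*np.sin(.125); print(zf,round(ts,3),round(th,3),kn.round(1),"w",(O+kn[0]*ex+160*ey).round(1))
im=snap("wrist","p1");c=cam("wrist");np.save("p1c.npy",np.array([c[0],np.tile(c[1],(3,1)),c[2]]))
print(get_obs()["tcp_pos"],get_obs()["tool_rot"])
for y in(116,160,188): print(y,proj("",O+ex*35+ey*y+[0,0,115],c))
cv2.imwrite("pics/p1v.png",im[:,:,::-1])
E
```

```text
34 1.252 1.232 [ 40.8 105.6] w [555.7 -78.1   0. ]
36 1.28 1.26 [ 42.  106.8] w [556.9 -77.9   0. ]
38 1.308 1.287 [ 43.3 108. ] w [558.1 -77.7   0. ]
40 1.335 1.314 [ 44.5 109.1] w [559.4 -77.6   0. ]
42 1.363 1.342 [ 45.8 110.2] w [560.6 -77.4   0. ]
44 1.391 1.369 [ 47.1 111.2] w [561.9 -77.2   0. ]
46 1.418 1.397 [ 48.3 112.2] w [563.1 -77.1   0. ]
[551.26448126 -81.42799204 258.67395171] [5.56479904e-04 6.56846102e-01 7.54024353e-01 4.04693778e-04]
116 [321.07737757 219.37307112]
160 [321.36302803 178.86267335]
188 [321.55816492 151.18873651]
```

View pics/p1v.png

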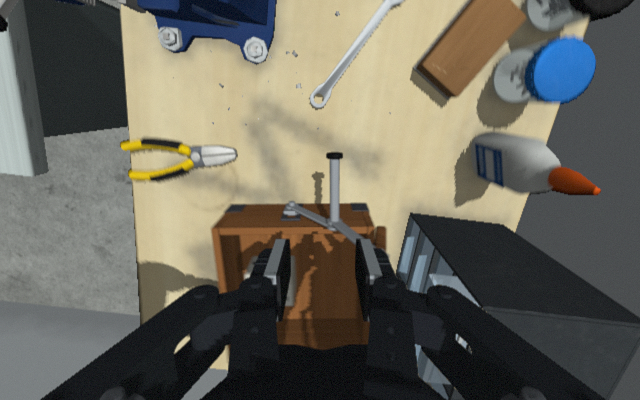

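```bash
python3 - <<'E'
from h import *
a=np.load("p1c.npy"); c=(a[0],a[1][0],a[2],0)
O=np.array([536,-242,0.]);ex=np.array([.9915,.13,0]);ey=np.array([-.13,.9915,0])
for u,v in((335,217),(335,180),(335,157)):
    P=onz("",u,v,111+5,c); print(P.round(1),(P-O)@ex,(P-O)@ey)
# pin arc about foot (-5,44): local dx,dz -> world
F=np.array([-5,44.]);top=lambda t:np.array([95-100*np.cos(t)+6*np.sin(t),90+100*np.sin(t)+6*np.cos(t)])
a0=np.arctan2(111.2-44,47.1+5); prev=None
for i in range(0,31):
    # folded knee solution at lid 0
    m=(top(0)+F)/2; d=np.linalg.norm(top(0)-F); kn0=m-np.array([1,0])*np.sqrt(85**2-d*d/4)
    a1=np.arctan2(kn0[1]-44,kn0[0]+5); b=a0+(a1-a0)*i/30; k=F+85*np.array([np.cos(b),np.sin(b)])
    if prev is not None: e=k-prev; print(i,k.round(1),(e[0]*ex[:2]).round(1),e[1].round(1), end=" | ")
    # lid angle
    from scipy.optimize import fsolve
    th=fsolve(lambda t:np.linalg.norm(top(t[0])-k)-85,1.36-1.36*i/30)[0]; print("lid",round(th,3))
    prev=k
E
```

```text
[ 569.7 -117.4  116. ] 49.57118999224397 119.18741593481056
[563.6 -77.8 116. ] 48.750808141982986 159.1765738221247
[560.1 -54.7 116. ] 48.2717447709298 182.5283103055473
lid 1.369
1 [ 42.7 114.4] [-4.4 -0.6] 3.2 | lid 1.387
2 [ 38.1 117.3] [-4.6 -0.6] 2.9 | lid 1.39
3 [ 33.3 119.9] [-4.7 -0.6] 2.6 | lid 1.383
4 [ 28.4 122.2] [-4.9 -0.6] 2.3 | lid 1.368
5 [ 23.3 124.1] [-5.  -0.7] 2.0 | lid 1.345
6 [ 18.1 125.8] [-5.1 -0.7] 1.6 | lid 1.317
7 [ 12.9 127.1] [-5.2 -0.7] 1.3 | lid 1.285
8 [  7.5 128.1] [-5.3 -0.7] 1.0 | lid 1.248
9 [  2.1 128.7] [-5.4 -0.7] 0.6 | lid 1.209
10 [ -3.3 129. ] [-5.4 -0.7] 0.3 | lid 1.167
11 [ -8.8 128.9] [-5.4 -0.7] -0.1 | lid 1.122
12 [-14.2 128.5] [-5.4 -0.7] -0.4 | lid 1.076
13 [-19.6 127.7] [-5.3 -0.7] -0.8 | lid 1.028
14 [-24.9 126.6] [-5.3 -0.7] -1.1 | lid 0.978
15 [-30.1 125.2] [-5.2 -0.7] -1.4 | lid 0.927
16 [-35.3 123.4] [-5.1 -0.7] -1.8 | lid 0.874
17 [-40.3 121.3] [-5.  -0.7] -2.1 | lid 0.821
18 [-45.2 118.9] [-4.8 -0.6] -2.4 | lid 0.766
19 [-49.9 116.2] [-4.7 -0.6] -2.7 | lid 0.71
20 [-54.4 113.2] [-4.5 -0.6] -3.0 | lid 0.654
21 [-58.7 109.9] [-4.3 -0.6] -3.3 | lid 0.596
22 [-62.8 106.3] [-4.1 -0.5] -3.6 | lid 0.537
23 [-66.7 102.5] [-3.8 -0.5] -3.8 | lid 0.477
24 [-70.3  98.4] [-3.6 -0.5] -4.1 | lid 0.416
25 [-73.6  94.1] [-3.3 -0.4] -4.3 | lid 0.354
26 [-76.7  89.6] [-3.  -0.4] -4.5 | lid 0.29
27 [-79.5  85. ] [-2.7 -0.4] -4.7 | lid 0.224
28 [-81.9  80.1] [-2.4 -0.3] -4.8 | lid 0.155
29 [-84.1  75.1] [-2.1 -0.3] -5.0 | lid 0.081
30 [-85.9  70. ] [-1.8 -0.2] -5.1 | lid 0.0
```

Emit:
{"name": "drive_tool", "arguments": {"steps": [[[6,5,-30,0],[5.5,5,-30,0],[0,0,-30,0],[0,0,-25,0],[0,0,-15,0],[0,0,-12,0],[0,0,-9,0],[0,0,-7,0],[0,0,0,0],[0,0,0,0]]]}}

```text
time_s: 25.15
tcp_pos: [562.0, -71.7, 100.8]
tool_rot: [0.0, 0.661, 0.75, 0.0]
contact_force: [0.1, 0.2, 0.7]
finger_gap: 34.2
gripper_force: 0.0
```

Emit:
{"name": "drive_tool", "arguments": {"steps": [[[0,0,-4,0],[0,0,-4,0],[0,0,0,0]]]}}

```text
time_s: 25.4
tcp_pos: [561.5, -71.6, 92.1]
tool_rot: [0.0, 0.661, 0.75, -0.0]
contact_force: [-0.6, 1.3, 0.3]
finger_gap: 34.3
gripper_force: 0.0
```

```bash
python3 - <<'E'
from h import *
im=snap("wrist","p2"); c=cam("wrist"); O=np.array([536,-242,0.]);ex=np.array([.9915,.13,0]);ey=np.array([-.13,.9915,0])
print(get_obs()["tcp_pos"],proj("",O+48.5*ex+ey*185+[0,0,111],c),proj("",O+48.5*ex+ey*167+[0,0,111],c))
v=int(proj("",O+48.5*ex+ey*178+[0,0,111],c)[1])
for r in range(v-30,v+40,10): print(r,im[r,290:360:2].mean(1).astype(int).tolist())
E
```

```text
[561.43116045 -71.59858552  92.13624153] [324.58318532 229.34893686] [324.64072143 262.75441131]
212 [148, 144, 145, 143, 143, 144, 144, 146, 147, 144, 146, 148, 148, 146, 148, 146, 147, 145, 145, 143, 142, 144, 144, 147, 145, 144, 146, 146, 144, 143, 140, 138, 133, 131, 123]
222 [149, 150, 150, 144, 146, 147, 147, 149, 150, 150, 148, 128, 112, 94, 74, 76, 75, 76, 99, 107, 150, 153, 152, 151, 152, 154, 152, 152, 154, 154, 150, 145, 143, 143, 138]
232 [147, 83, 72, 74, 70, 72, 68, 8, 11, 14, 9, 13, 10, 16, 5, 1, 20, 13, 15, 2, 7, 5, 13, 15, 124, 154, 155, 155, 157, 156, 155, 152, 151, 149, 150]
242 [144, 147, 144, 70, 73, 74, 72, 72, 121, 50, 26, 16, 15, 16, 16, 15, 19, 13, 20, 18, 17, 36, 80, 154, 155, 157, 156, 157, 159, 162, 159, 159, 158, 43, 17]
252 [91, 146, 146, 77, 72, 73, 71, 72, 87, 147, 119, 85, 108, 123, 126, 133, 126, 129, 124, 112, 87, 74, 74, 112, 73, 74, 75, 78, 80, 95, 162, 161, 155, 24, 11]
262 [44, 105, 146, 108, 70, 74, 71, 70, 69, 73, 73, 85, 105, 123, 130, 130, 128, 128, 125, 114, 87, 72, 78, 77, 75, 78, 78, 81, 78, 78, 79, 84, 115, 5, 8]
272 [17, 42, 43, 36, 33, 37, 39, 37, 38, 37, 43, 84, 105, 119, 127, 127, 127, 128, 129, 112, 87, 36, 33, 29, 34, 33, 31, 34, 37, 32, 34, 32, 28, 0, 7]
```

Emit:
{"name": "drive_tool", "arguments": {"steps": [[[-1.2,0,0,0],[0,0,0,0],[0,0,0,0],[0,0,0,0],[0,0,0,0]]], "hand": 1, "force": 35}}

```text
time_s: 25.87
tcp_pos: [560.6, -71.6, 92.4]
tool_rot: [0.0, 0.661, 0.75, 0.0]
contact_force: [0.8, 0.6, 0.2]
finger_gap: 8.3
gripper_force: 34.1
```

Emit:
{"name": "drive_tool", "arguments": {"steps": [[[-2.2,-0.3,1.6,0],[-2.2,-0.3,1.6,0],[-2.3,-0.3,1.5,0],[-2.3,-0.3,1.4,0],[0,0,0,0]]]}}

```text
time_s: 26.28
tcp_pos: [551.2, -72.9, 98.8]
tool_rot: [0.0, 0.661, 0.75, 0.0]
contact_force: [2.5, 0.7, 0.4]
finger_gap: 8.3
gripper_force: 34.4
```

Emit:
{"name": "drive_tool", "arguments": {"steps": [[[-2.4,-0.3,1.3,0],[-2.4,-0.3,1.3,0],[-2.5,-0.3,1.2,0],[-2.5,-0.3,1.1,0],[0,0,0,0]]]}}

```text
time_s: 26.7
tcp_pos: [540.9, -74.2, 103.4]
tool_rot: [-0.0, 0.661, 0.75, -0.0]
contact_force: [2.5, -0.2, -2.0]
finger_gap: 8.2
gripper_force: 34.7
```

Emit:
{"name": "drive_tool", "arguments": {"steps": [[[-2.5,-0.3,1,0],[-2.5,-0.4,1,0],[-2.5,-0.3,0.8,0],[-2.6,-0.4,0.8,0],[-2.6,-0.3,0.7,0],[-2.6,-0.4,0.6,0],[-2.6,-0.3,0.5,0],[-2.7,-0.4,0.5,0],[-2.7,-0.3,0.3,0],[-2.7,-0.4,0.3,0]]]}}

```text
time_s: 27.53
tcp_pos: [515.1, -77.5, 109.7]
tool_rot: [-0.0, 0.661, 0.75, -0.0]
contact_force: [0.5, -0.3, -1.0]
finger_gap: 8.4
gripper_force: 34.6
```

```bash
python3 k.py k7 | awk '$1<175'
```

```text
35 4 43.0 -9.0 92.0
43 16 -6.0 -15.0 -0.0
51 13 -9.0 -15.0 -0.0
59 7 -6.0 -12.0 -3.0
67 10 -5.0 -8.0 0.0
75 7 -5.0 -8.0 0.0
83 3 6.0 -13.0 9.0
91 6 6.0 -13.0 9.0
99 29 -5.0 -30.0 9.0
107 34 -4.0 -30.0 10.0
115 25 -10.0 -29.0 10.0
123 13 -23.0 -29.0 7.0
131 4 -2.0 -4.0 -1.0
139 2 -2.0 -4.0 -1.0
147 4 21.0 19.0 24.0
155 8 24.0 19.0 30.0
163 6 30.0 24.0 32.0
```

Following properly (knee near x≈0). Continue i=10…20.

Emit:
{"name": "drive_tool", "arguments": {"steps": [[[-2.7,-0.3,0.2,0],[-2.7,-0.4,0.1,0],[-2.7,-0.3,0,0],[-2.7,-0.4,-0.1,0],[-2.7,-0.3,-0.2,0],[-2.7,-0.4,-0.2,0],[-2.7,-0.3,-0.4,0],[-2.6,-0.4,-0.4,0],[-2.6,-0.3,-0.5,0],[-2.7,-0.4,-0.6,0]]]}}

```text
time_s: 28.42
tcp_pos: [488.2, -80.9, 107.5]
tool_rot: [-0.0, 0.661, 0.75, -0.0]
contact_force: [-2.4, -0.3, 0.3]
finger_gap: 7.9
gripper_force: 34.5
```

Emit:
{"name": "drive_tool", "arguments": {"steps": [[[-2.6,-0.3,-0.7,0],[-2.6,-0.4,-0.7,0],[-2.5,-0.3,-0.9,0],[-2.6,-0.4,-0.9,0],[-2.5,-0.3,-1,0],[-2.5,-0.4,-1.1,0],[-2.4,-0.3,-1.2,0],[-2.4,-0.3,-1.2,0],[-2.4,-0.3,-1.3,0],[-2.3,-0.3,-1.4,0]]]}}

```text
time_s: 29.25
tcp_pos: [463.0, -84.2, 96.6]
tool_rot: [-0.001, 0.661, 0.75, -0.0]
contact_force: [-4.6, 0.7, 0.8]
finger_gap: 8.1
gripper_force: 34.1
```

Emit:
{"name": "drive_tool", "arguments": {"steps": [[[-2.3,-0.3,-1.5,0],[-2.2,-0.3,-1.5,0],[-2.2,-0.3,-1.6,0],[-2.1,-0.3,-1.7,0],[-2.1,-0.3,-1.8,0],[-2,-0.2,-1.8,0],[0,0,0,0]]]}}

```text
time_s: 29.83
tcp_pos: [449.5, -85.9, 86.0]
tool_rot: [-0.001, 0.661, 0.75, -0.001]
contact_force: [-5.0, -0.5, -4.3]
finger_gap: 8.4
gripper_force: 34.2
```

Emit:
{"name": "drive_tool", "arguments": {"steps": [[[-2,-0.2,-1.9,0],[-1.9,-0.3,-1.9,0],[-1.8,-0.2,-2,0],[-1.8,-0.3,-2,0],[-1.7,-0.2,-2.1,0],[-1.6,-0.2,-2.2,0],[-1.5,-0.2,-2.2,0],[-1.5,-0.2,-2.3,0],[-1.4,-0.2,-2.3,0],[-1.3,-0.2,-2.4,0]]]}}

```text
time_s: 30.67
tcp_pos: [434.2, -88.2, 65.5]
tool_rot: [-0.0, 0.661, 0.75, -0.0]
contact_force: [-4.9, 0.8, -5.7]
finger_gap: 8.4
gripper_force: 34.0
```

Emit:
{"name": "drive_tool", "arguments": {"steps": [[[-1.2,-0.2,-2.4,0],[-1.2,-0.2,-2.4,0],[-1,-0.1,-2.5,0],[-1,-0.1,-2.5,0],[0,0,0,0]]]}}

```text
time_s: 31.08
tcp_pos: [429.2, -88.9, 55.1]
tool_rot: [-0.0, 0.661, 0.75, -0.001]
contact_force: [-4.5, -1.8, -8.4]
finger_gap: 8.3
gripper_force: 34.2
```

Now the last ~5 mm, watching for the lid seating.

Emit:
{"name": "drive_tool", "arguments": {"steps": [[[-0.9,-0.1,-2,0],[-0.7,-0.1,-2,0],[0,0,0,0]]]}}

```text
time_s: 31.33
tcp_pos: [429.0, -88.8, 52.6]
tool_rot: [0.0, 0.661, 0.75, 0.0]
contact_force: [-6.4, 1.6, -2.8]
finger_gap: 8.3
gripper_force: 34.8
```

Emit:
{"name": "drive_tool", "arguments": {"steps": [[[-0.3,0,-1,0],[0,0,0,0],[0,0,0,0]]]}}

```text
time_s: 31.58
tcp_pos: [429.1, -88.8, 52.3]
tool_rot: [0.0, 0.661, 0.75, 0.001]
contact_force: [-6.5, 2.2, 0.7]
finger_gap: 8.6
gripper_force: 35.1
```

Emit:
{"name": "drive_tool", "arguments": {"steps": [[[-0.3,0,-1,0],[0,0,0,0],[0,0,0,0]]]}}

```text
time_s: 31.83
tcp_pos: [429.3, -88.8, 51.9]
tool_rot: [0.001, 0.661, 0.75, 0.001]
contact_force: [-6.1, 2.4, 3.8]
finger_gap: 8.2
gripper_force: 35.5
```

Emit:
{"name": "drive_tool", "arguments": {"steps": [[[0.3,0,1,0],[0,0,0,0],[0,0,0,0],[0,0,0,0]]], "hand": 0.6}}

```text
time_s: 32.17
tcp_pos: [430.6, -89.6, 52.6]
tool_rot: [0.002, 0.661, 0.75, 0.001]
contact_force: [0.1, -1.0, 0.8]
finger_gap: 34.4
gripper_force: 0.0
```

Emit:
{"name": "drive_tool", "arguments": {"steps": [[[0,0,10,0],[0,0,25,0],[0,0,38,0],[0,0,38,0],[0,30,25,0],[0,40,0,0],[0,40,0,0],[0,40,0,0],[0,0,0,0],[0,0,0,0]]]}}

```text
time_s: 33.0
tcp_pos: [428.5, 63.0, 188.2]
tool_rot: [0.001, 0.659, 0.752, 0.001]
contact_force: [-0.2, -0.6, -0.0]
finger_gap: 34.5
gripper_force: 0.0
```

```bash
python3 - <<'E'
from h import *
s=snap("side","z"); t=snap("top","zt"); a=cv2.imread("pics/side0.png")[:,:,::-1].astype(int); b=cv2.imread("pics/top0.png")[:,:,::-1].astype(int)
for n,i,j in(("side",s,a),("top",t,b)):
    m=(abs(i.astype(int)-j).max(2)>40).astype(np.uint8); k,l,st,ce=cv2.connectedComponentsWithStats(cv2.morphologyEx(m,cv2.MORPH_OPEN,np.ones((2,2))))
    print(n,[(st[q].tolist()) for q in range(1,k) if st[q,4]>12])
print("lid/handle diff side", abs(s[140:205,308:400].astype(int)-a[140:205,308:400]).max(2).mean(), "top",abs(t[185:300,380:480].astype(int)-b[185:300,380:480]).max(2).mean())
E
```

```text
side [[353, 0, 85, 184, 6894], [566, 121, 5, 4, 15], [629, 122, 11, 19, 104], [553, 127, 5, 4, 16], [534, 131, 34, 60, 848], [575, 131, 65, 36, 738], [631, 150, 8, 6, 25], [388, 172, 9, 13, 86], [613, 179, 27, 17, 167], [383, 194, 44, 28, 638], [551, 194, 9, 8, 43], [608, 197, 5, 6, 19], [599, 197, 41, 42, 1218], [581, 204, 25, 6, 110], [379, 216, 4, 4, 14], [511, 219, 14, 13, 151], [409, 224, 6, 7, 33], [602, 248, 16, 15, 131], [514, 256, 59, 53, 1884], [576, 262, 38, 24, 522], [283, 285, 19, 20, 140], [301, 291, 9, 11, 53], [296, 292, 6, 5, 20], [276, 298, 42, 31, 586], [288, 300, 6, 5, 18], [610, 323, 30, 77, 1352]]
top [[113, 77, 209, 228, 21507], [295, 89, 8, 20, 63], [311, 88, 5, 7, 19], [307, 105, 6, 21, 57], [289, 128, 17, 10, 98], [231, 179, 15, 10, 57], [321, 256, 39, 71, 1222], [107, 265, 25, 15, 155], [358, 280, 57, 70, 2209], [94, 283, 70, 24, 486], [172, 285, 61, 34, 939], [0, 299, 263, 101, 17635], [179, 304, 7, 3, 14], [198, 315, 27, 13, 181]]
lid/handle diff side 25.055016722408027 top 23.513478260869565
```

Emit:
{"name": "drive_tool", "arguments": {"steps": [[[5,40,5,0],[5,40,5,0],[5,40,5,0],[0,40,5,0],[0,40,5,0],[-10,40,5,0],[-10,40,0,0],[-20,35,0,0],[-20,35,0,0],[0,0,0,0]]]}}

```text
time_s: 33.93
tcp_pos: [381.6, 414.9, 217.2]
tool_rot: [-0.002, 0.66, 0.751, 0.001]
contact_force: [0.3, -1.0, 0.3]
finger_gap: 33.9
gripper_force: 0.0
```

```bash
python3 - <<'E'
from h import *
s=snap("side","y"); t=snap("top","yt"); a=cv2.imread("pics/side0.png")[:,:,::-1].astype(int); b=cv2.imread("pics/top0.png")[:,:,::-1].astype(int)
for n,i,j in(("side",s[:270,230:430],a[:270,230:430]),("top",t[90:350,240:520],b[90:350,240:520])):
    m=(abs(i.astype(int)-j).max(2)>40).astype(np.uint8); k,l,st,ce=cv2.connectedComponentsWithStats(cv2.morphologyEx(m,cv2.MORPH_OPEN,np.ones((2,2))))
    print(n,[(st[q].tolist()) for q in range(1,k) if st[q,4]>8])
E
```

```text
side [[138, 0, 62, 168, 7305], [130, 165, 70, 105, 3716], [133, 236, 6, 6, 24], [159, 264, 5, 6, 26]]
top [[0, 86, 10, 17, 100], [30, 208, 16, 15, 123]]
```

```bash
python3 -c "
from rig import *
print(close_job())"
```

```text
the job is handed in; nothing more can be done
None
```

The carton is set down on the chest floor and the lid is fully shut, lowered under control by the knee pin. The before-and-after top views show nothing moved around the chest or among the loose tools. The job was handed in at about 34 s of the 72 s allowed, and no verdict came back.

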